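# Clamp a road stud under the ratchet screw clamp

### The job

Clamp the closed road stud for bonding. The white dosing bottle has toppled into the clamp's loading lane: first stand it upright on the bench beside the lane, then push the stud along the lane, between the guide rails, fully home against the stop under the screw, and work the ratchet lever back and forth between the columns until the screw is fully down (its stop collar sits on the crossbeam) and the pad presses on the stud. Finally swing the lever back against the column on the side away from the robot so it is out of the way, with the clamp still tight, and leave the other things on the bench where they are.

Things in the scene. Friction and masses are not known exactly. Their poses are not given: they have to be found in the camera images.
- clamp: fixed grey screw clamp. Origin on the bench below the screw axis; x along the lane into the clamp, y across. Stud sits home at its origin. Rails (15 high) at y = +-66 to 79 mm from x = -100; mouth flared from x = -145. 2 columns at x 0, y +-80 to 111 mm, crossbeam z 149 to 190, x +-22. Stop: 2 rubber buffers (30 high) at x = 66, y = +-30. Ratchet hub 78 mm wide at z 80 to 118. Bench is the lane's floor. Faces about -y of the world
- stud: the work piece: closed grey fluted road stud with clear lens, a disc 128 mm wide, 47 mm tall (wall to 36), 0.33 to 0.51 kg, lying flat on the bench in front of the lane (clamp x -0.345 to -0.32); origin centre of underside. Too wide to grasp: push it
- dosing_bottle: white round dosing bottle, orange nozzle, 0.09 kg: body 38 mm wide to 83 mm above its base, then nozzle 20 mm wide to 105 mm. Origin centre of its base, z from base to nozzle. Lies toppled across the lane between stud and clamp, nozzle pointing away from the robot (world +x, within about 0.9 rad)
- clamp_lever (a joint): angle of the ratchet lever, rad, -1.15 to 1.15 (columns block more): 0 = straight out over the lane (clamp -x); growing = clockwise from above. Swinging up in value (towards the robot) turns the screw; swinging down (away from it) runs free. 16 teeth, so up to 0.4 rad of each forward swing is idle. Stays where it is left. Starts at -1.12 to -1.02
- clamp_screw (a joint): turn of the screw, rad, clockwise from above lowers it, 14 mm a turn, 6.5 = fully down: the dark stop collar on the screw then sits on the crossbeam and the lever is blocked. Starts at 2.3 to 3.5. Needs about 3 N on the grip; cannot turn back by itself
- lever_grip (a point): point on the axis of the lever's grip, 150 mm from the screw axis. The lever is a level round bar: black rubber grip 22 mm thick from 94 to 208 mm from the axis, free below; it sinks with the screw, centre 106 mm above the bench at screw = 0 and 92 mm at 6.5. It can be pushed from either side or taken loosely between open fingers
- clamp_pad: round spring-backed pad, 60 mm wide, under the screw; it sinks with the screw and meets the stud about 1.3 rad before the screw is fully down, then presses with up to about 40 N. Origin on the screw axis near bench height, not on the pad itself
- stud_07: bystander: a closed road stud like the work piece, 128 mm wide, 47 tall, in the row at the right
- brush: bystander: flat dusting brush, 168 mm long, 10 high, lying on the bench to the right of the stud
- tray: bystander: small black tray of brass inserts, 62 x 90 x 22 mm, left of the spare lens, nearer the robot than the clamp
Not all that is in view belongs to the job. Of the things like the dosing_bottle, leave any that is turquoise; of the rest the larger one is meant.

How it is judged:
By the outcome, as a careful person would: the job done as asked, in the order asked, and still so for the second after the job is handed in, with the robot touching nothing.
It also fails if it takes over 72 s, if anything falls off the work surface, if the arm or the gripper's body presses on something with over 40 N, if the wrist force passes 120 N, or if a joint passes its speed limit or range.

### The arm

A 6-joint arm with a two-finger parallel gripper is mounted at the origin on a cart in front of the work surface, level with it; the furniture and walls round the work are solid. World frame = base frame: x ahead of the robot, y to its left, z up, the work surface at z = 0. Lengths are in m, angles in rad, forces in N, time in s.
With the tool pointing down it reaches from about 0.35 to 0.975 m from the base axis. Payload 4.9 kg.
Tool frame: the origin (TCP) lies where the fingers leave the gripper's body, on its centre line; the fingertips stand 73 mm ahead of it and the grasp point (between the pads) lies 54 mm ahead of it; z points along the fingers, y is the direction in which the jaws open and shut (so a half turn about z gives the same grasp; the last joint's range is limited). The gripper opens to 85 mm and grips with 20 to 120 N. Pads are 22 mm wide; open, the fingers measure 114 mm over their backs; the gripper's body (76 mm by 85 mm) begins 54 mm behind the grasp point. The pads swing forward as they close: fully open they stand 13 mm farther back than shut.
Start: joints at [-1.336, 0.053, 1.613, -0, 1.476, -0.119], TCP at [0.217, -0.586, 0.304] pointing down, gripper open.
Joint ranges: [-3.01, 3.01], [-1.01, 2.22], [0.06, 2.58], [-1.02, 4.17], [0.09, 2.62], [-3.14, 3.14]. Speed limits (rad/s): [2.57, 2.57, 3.14, 3.14, 3.14, 3.14].

### API

Orientations are given as a rotation vector (axis times angle).
In Python, from station import monitor, vision, workorder gives the robot as it stands.
- The arm moves only by the tool arm_command, never from a script. Its argument "rows" is text: rows parted by semicolons, each of 6 numbers parted by spaces: the shift along the world's x, y, z in mm, then the turn, a rotation vector about the world's x, y, z in degrees. In form: tx ty tz wx wy wz; .... A call has 1 to 12 rows; each row is the pose to reach, as a shift and turn from the pose measured when the call began; what a row does not reach only later rows make up. A row lasts 1/8 s, in which the tool goes at most 62.5 mm and 10.7 degrees, less where a joint would pass 70% of its speed; a pose out of reach is approached as far as the arm can. A call with a gripper value outside its range is refused whole. "jaw" is the opening, from 0 (shut) to 1 (fully open), set as the call begins (left out, the last holds). The fingers move at their own pace and stop on an object; "squeeze" is the grip in N (left out, the last holds). Time passes only in rows, so rows that repeat a pose let the fingers close. It gives the time, the measured TCP pose, the force and the opening at its end, in the units of the state.
- monitor.get_obs(): the state, without advancing time (a new reading comes with each control period).
- vision.get_image(name): name is "scene" or "top"; returns a dict with "frame" (420x560x3 uint8, red, green, blue), "vfov" (degrees; the focal length in pixels is half the picture's height over the tangent of half this angle, whatever the lens; pixels are square), "cx", "cy" (the principal point, pixels), "distortion" ([k1, k2, p1, p2, k3] as OpenCV has them; the pictures are not rectified), "R" (3x3) and "t" (3): a world point X has camera coordinates R X + t. Camera axes: x right, y down, z forward; pixel columns grow to the right and rows downward; lengths in m; the calibration is good to about 2 mm. A picture is of the moment at which its call begins. There is no depth.
- workorder.finish_job(): hands the job in, once; it reports no verdict.
The state is a dict: "t": time; "q": joint angles; "dq": joint speeds; "effort": joint torques, N m; "tool_pos": TCP position; "tool_rot": TCP orientation; "contact_force": force on the tool from outside, world axes, zero at the start; "wrist_torque": the same for the moment, N m; "opening": finger opening in m.
Only numpy, scipy, OpenCV 4.12 (cv2) and the standard library are available. Lean on these libraries where they do the work, as an engineer would, in place of code of your own. Each camera call takes 0.05 s, during which the arm holds its last target. There are 200 camera calls.

## Working session

There is one attempt and no reset: what is moved stays moved. The work goes in short steps, Python scripts to look and compute and a tool call to move; the robot and the scene stay as the last step left them, time stands still between calls to the robot, and variables do not carry over. Pictures are saved under pics/ and viewed, about 8 in all and at most 12, crops included, and the job is handed in when it is done.

Besides the shell and the picture viewer there is one more tool, called after "Emit:" by a JSON object that holds its "method" and its "body", one argument or row to a line. arm_command: Moves the arm, as the interface text tells. Its arguments: {"type":"object","properties":{"rows":{"type":"string"},"jaw":{"type":"number"},"squeeze":{"type":"number"}},"required":["rows"]}

```bash
mkdir -p pics
cat > h.py <<'E'
import numpy as np, cv2
from station import monitor, vision, workorder
def shot(name,fn=None):
    d=vision.get_image(name); 
    if fn: cv2.imwrite('pics/'+fn,d['frame'][:,:,::-1])
    return d
def K(d):
    h=d['frame'].shape[0]; f=h/2/np.tan(np.radians(d['vfov'])/2)
    return np.array([[f,0,d['cx']],[0,f,d['cy']],[0,0,1.]])
def unproj(d,pts,z):
    u=cv2.undistortPoints(np.array(pts,float).reshape(-1,1,2),K(d),np.array(d['distortion'],float)).reshape(-1,2)
    R=np.array(d['R']);t=np.array(d['t']); C=-R.T@t
    r=np.c_[u,np.ones(len(u))]@R
    z=np.broadcast_to(z,len(u))
    return C+r*((z-C[2])/r[:,2])[:,None]
def proj(d,X):
    X=np.array(X,float).reshape(-1,1,3)
    return cv2.projectPoints(X,cv2.Rodrigues(np.array(d['R'],float))[0],np.array(d['t'],float),K(d),np.array(d['distortion'],float))[0].reshape(-1,2)
E
python3 - <<'E'
from h import *
for n in('top','scene'):
    d=shot(n,n+'0.png'); print(n,K(d)[0,0],d['distortion'],-np.array(d['R']).T@d['t'])
print(monitor.get_obs())
E
```

```text
top 529.3883518018965 [-0.11020164  0.          0.          0.          0.        ] [ 0.48193142 -0.00900198  1.42210309]
scene 379.9905072434899 [-0.09682925  0.          0.          0.          0.        ] [0.02636474 0.8641166  0.6553165 ]
{'t': 0.1, 'q': array([-1.33600593e+00,  5.32938347e-02,  1.61416981e+00,  1.55830259e-05,
        1.47601895e+00, -1.19004317e-01]), 'dq': array([-8.92192578e-04, -7.88063678e-04, -4.17802550e-03,  1.44336807e-03,
        3.54622110e-05, -1.91515202e-03]), 'effort': array([ 1.19720843e-05, -3.94906354e+01, -3.71361244e+01, -1.87832256e-04,
        3.96109972e-03,  1.19104436e-05]), 'tool_pos': array([ 0.21643582, -0.5858614 ,  0.30277614]), 'tool_rot': array([-3.09070847e+00, -5.52511044e-01,  1.47358730e-04]), 'contact_force': array([ 0.2310006 , -0.51563306, -0.08517186]), 'wrist_torque': array([-0.00092765, -0.00597158,  0.00040876]), 'opening': 0.08517491191395625}
```

View pics/top0.png

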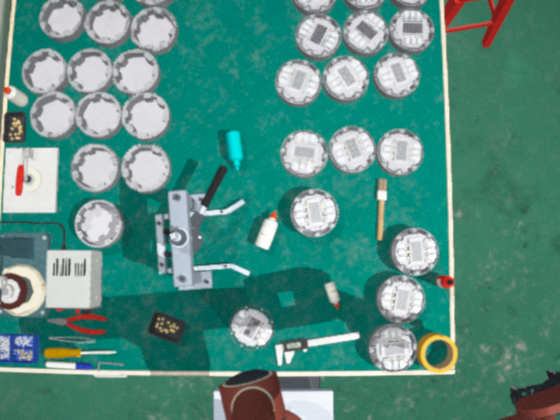

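View pics/scene0.png

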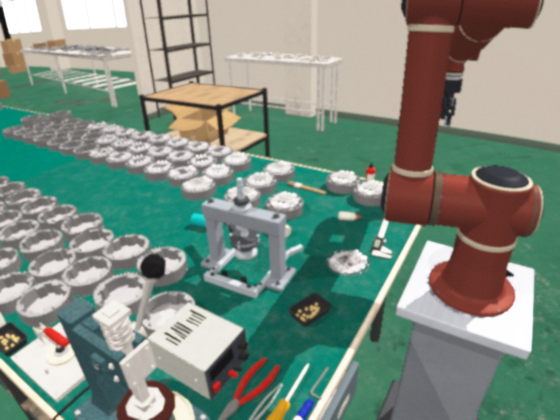

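The top view (up = world +x, left = +y) shows the clamp at about (180,238) and its lever grip at (215,187). The dosing bottle is at (266,232) with its nozzle at (273,215), and the stud is at (315,213). A smaller white bottle at (332,293) and a turquoise one at (233,148) must both be left alone.

Run:
```python
from h import *
d=shot('top'); im=d['frame'][150:310,140:360,::-1]
im=cv2.resize(im,None,fx=3.6,fy=3.6,interpolation=cv2.INTER_CUBIC)
for i in range(0,220,20): cv2.putText(im,str(140+i),(int(i*3.6),10),0,.35,(0,0,255),1); cv2.line(im,(int(i*3.6),12),(int(i*3.6),18),(0,0,255),1)
for i in range(0,160,20): cv2.putText(im,str(150+i),(0,int(i*3.6)+4),0,.35,(0,0,255),1)
cv2.imwrite('pics/crop1.png',im)
```

```text
(no output)
```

View pics/crop1.png

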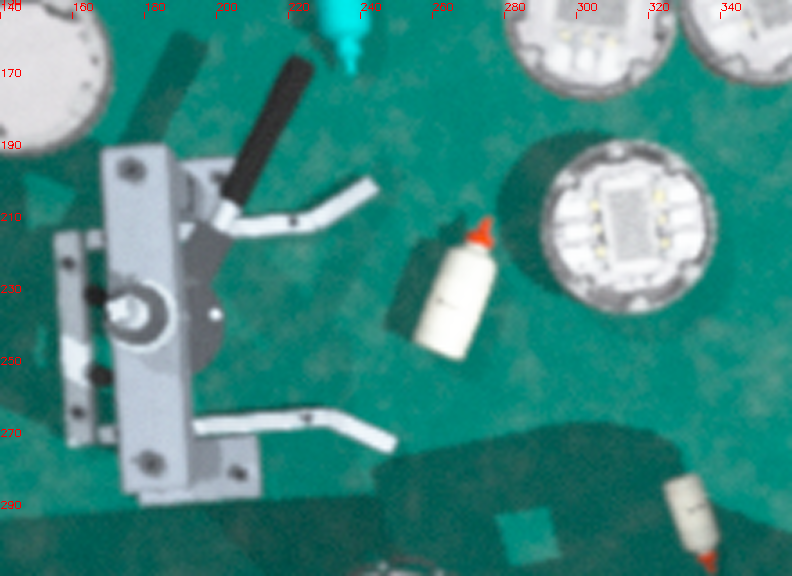

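Run:
```python
from h import *
d=shot('top')
def U(p,z): 
    return unproj(d,[(140+a/3.6,150+b/3.6) for a,b in p],z)
np.set_printoptions(precision=4,suppress=True)
b=U([(102,150),(165,146),(190,487),(124,490)],.19);print('beam',b,b.mean(0))
k=U([(308,228),(335,415),(372,187),(392,442),(232,228),(195,427)],.015);print('rails',k, k[:2].mean(0),k[2:4].mean(0))
v=(b[0]+b[1]-b[2]-b[3]);print('beam yaw of clamp x', np.degrees(np.arctan2(v[1],v[0]))+90)
print('stud',U([(631,227)],.036)[0],U([(544,227),(718,227),(631,140),(631,314)],.04))
print('bottle base,shoulder,tip',U([(441,350),(480,242),(488,218)],.019))
print('width',U([(416,340),(465,358)],.019))
print('stop bufs',U([(96,295),(98,374)],.025), 'lever', U([(302,60),(235,200)],.10))
print('turq',U([(350,65)],.02))
```

```text
beam [[0.6551 0.2458 0.19  ]
 [0.6577 0.2044 0.19  ]
 [0.4363 0.1852 0.19  ]
 [0.4342 0.228  0.19  ]] [0.5458 0.2159 0.19  ]
rails [[0.6213 0.1273 0.015 ]
 [0.483  0.1063 0.015 ]
 [0.6519 0.08   0.015 ]
 [0.4632 0.0642 0.015 ]
 [0.6212 0.1838 0.015 ]
 [0.4739 0.2096 0.015 ]] [0.5521 0.1168 0.015 ] [0.5576 0.0721 0.015 ]
beam yaw of clamp x 94.79183488032656
stud [ 0.6202 -0.1109  0.036 ] [[ 0.6197 -0.0471  0.04  ]
 [ 0.6199 -0.1743  0.04  ]
 [ 0.6839 -0.111   0.04  ]
 [ 0.5563 -0.1103  0.04  ]]
bottle base,shoulder,tip [[ 0.5308  0.0282  0.019 ]
 [ 0.6106 -0.0003  0.019 ]
 [ 0.6285 -0.0062  0.019 ]]
width [[0.5381 0.0467 0.019 ]
 [0.5249 0.0106 0.019 ]]
stop bufs [[0.5706 0.2824 0.025 ]
 [0.5125 0.28   0.025 ]] lever [[0.7315 0.1245 0.1   ]
 [0.6325 0.1703 0.1   ]]
turq [[0.7429 0.0967 0.02  ]]
```

```bash
cat >> h.py <<'E'
from scipy.spatial.transform import Rotation as Ro
np.set_printoptions(precision=4,suppress=True)
CO=np.array([.5458,.2159,0]); th=np.radians(94.8)
CX=np.array([np.cos(th),np.sin(th),0]); CY=np.array([-np.sin(th),np.cos(th),0])
def c2w(x,y,z=0): return CO+CX*x+CY*y+np.array([0,0,z])
def w2c(p): d=np.array(p)-CO; return np.array([d@CX,d@CY,d[2]])
def frame(z,y):
    z=np.array(z,float);z/=np.linalg.norm(z);y=np.array(y,float);y-=z*(y@z);y/=np.linalg.norm(y)
    return np.column_stack([np.cross(y,z),y,z])
def go(R,g,ahead=.054):
    "row that brings the point `ahead` of the TCP to g with orientation R"
    o=monitor.get_obs(); R0=Ro.from_rotvec(o['tool_rot'])
    w=(Ro.from_matrix(R)*R0.inv()).as_rotvec(degrees=True)
    s=(np.array(g)-ahead*R[:,2]-o['tool_pos'])*1000
    print('row',s.round(1),w.round(1),'t',round(o['t'],2),'q',o['q'].round(2)); return s,w
E
python3 - <<'E'
from h import *
a=np.array([.943,-.332,0]);j=np.array([.332,.943,0]);c,s=np.cos(np.pi/6),.5
R=frame(-s*a-c*np.array([0,0,1]),j)
go(R,[.580,.011,.15]); go(R,[.580,.011,.028])
E
```

```text
row [ 389.   588.  -106.3] [ 38.8   0.2 136.3] t 0.2 q [-1.34  0.05  1.61 -0.    1.48 -0.12]
row [ 389.   588.  -228.3] [ 38.8   0.2 136.3] t 0.2 q [-1.34  0.05  1.61 -0.    1.48 -0.12]
```

Emit:
{"method": "arm_command", "body": {
  "rows": "100 150 0 10 0 35; 200 300 0 20 0 70; 300 450 0 30 0 105; 389 588 -50 38.8 0.2 136.3; 389 588 -50 38.8 0.2 136.3; 389 588 -50 38.8 0.2 136.3; 389 588 -50 38.8 0.2 136.3; 389 588 -50 38.8 0.2 136.3; 389 588 -106 38.8 0.2 136.3; 389 588 -106 38.8 0.2 136.3; 389 588 -106 38.8 0.2 136.3; 389 588 -106 38.8 0.2 136.3",
  "jaw": 1,
  "squeeze": 25
}}

```text
t: 1.7
tool_pos: [0.6058, 0.0046, 0.1952]
tool_rot: [-0.731, -2.541, -0.113]
contact_force: [-0.1, -0.3, 0.6]
opening: 0.0852
```

Run:
```python
from h import *
a=np.array([.943,-.332,0]);j=np.array([.332,.943,0]);c,s=np.cos(np.pi/6),.5
R=frame(-s*a-c*np.array([0,0,1]),j)
go(R,[.580,.011,.15]); go(R,[.580,.011,.028])
```

```text
row [-0.4 -2.5  1.6] [ 3.4 -0.1 11.9] t 1.7 q [-0.16  0.32  1.54  0.14  1.76 -1.18]
row [  -0.4   -2.5 -120.4] [ 3.4 -0.1 11.9] t 1.7 q [-0.16  0.32  1.54  0.14  1.76 -1.18]
```

Emit:
{"method": "arm_command", "body": {
  "rows": "0 -2 -20 3.4 0 11.9; 0 -2 -60 3.4 0 11.9; 0 -2 -100 3.4 0 11.9; 0 -2 -112 3.4 0 11.9; 0 -2 -120 3.4 0 11.9; 0 -2 -120 3.4 0 11.9"
}}

```text
t: 2.45
tool_pos: [0.6064, 0.0024, 0.0761]
tool_rot: [-0.441, -2.585, -0.118]
contact_force: [0.1, 0.6, 0.4]
opening: 0.085
```

Emit:
{"method": "arm_command", "body": {
  "rows": "0 0 0 0 0 0; 0 0 0 0 0 0; 0 0 0 0 0 0; 0 0 0 0 0 0; 0 0 0 0 0 0; 0 0 0 0 0 0",
  "jaw": 0,
  "squeeze": 25
}}

```text
t: 3.2
tool_pos: [0.607, 0.0023, 0.0771]
tool_rot: [-0.441, -2.587, -0.118]
contact_force: [1.5, -0.1, 5.7]
opening: 0.0364
```

Emit:
{"method": "arm_command", "body": {
  "rows": "0 0 15 0 0 0; 0 0 60 0 0 0; 0 0 110 0 0 0; 0 0 130 0 0 0; 0 0 130 0 0 0"
}}

```text
t: 3.82
tool_pos: [0.6076, 0.0023, 0.2082]
tool_rot: [-0.442, -2.59, -0.118]
contact_force: [-0.0, -0.1, -1.4]
opening: 0.0367
```

Run:
```python
from h import *
d=shot('scene');t=shot('top')
a=d['frame'][120:300,180:460,::-1];b=t['frame'][140:300,140:360,::-1]
a=cv2.resize(a,(560,360));b=cv2.resize(b,(400,290))
c=np.zeros((360,800,3),np.uint8);c[:,:400]=a[:,50:450];c[:290,400:]=b;cv2.imwrite('pics/g1.png',c)
o=monitor.get_obs();print(o['tool_pos'],Ro.from_rotvec(o['tool_rot']).as_matrix())
a=np.array([.943,-.332,0]);j=np.array([.332,.943,0]);c,s=np.cos(np.pi/6),.5
R=frame(c*a-s*np.array([0,0,1]),j)
g=np.array([.686,.013,.057])  # bottle axis 9 mm beyond g
go(R,g+[0,0,.1]); go(R,g)
```

```text
[0.6061 0.0024 0.2049] [[-0.8161  0.3316 -0.4734]
 [ 0.2871  0.9434  0.166 ]
 [ 0.5016 -0.0005 -0.8651]]
row [ 35.8  26.1 -20.9] [-29.9 -85.   -0. ] t 3.92 q [-0.15  0.33  1.51  0.1   1.81 -1.38]
row [  35.8   26.1 -120.9] [-29.9 -85.   -0. ] t 3.92 q [-0.15  0.33  1.51  0.1   1.81 -1.38]
```

View pics/g1.png

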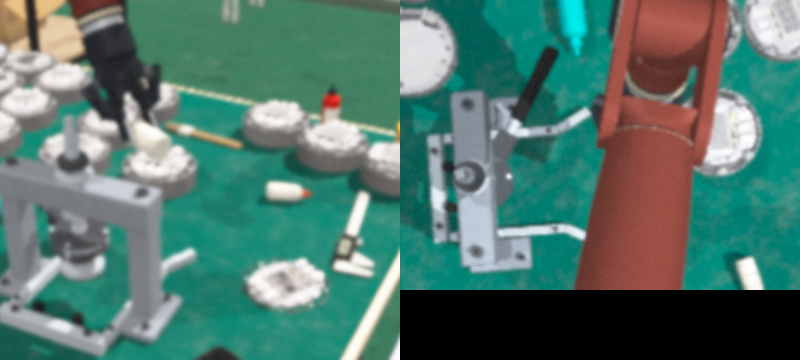

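The bottle is held: the scene crop shows it between the fingers, the opening is 36.7 mm, and it weighs about 1.4 N. Next I stand it up.

Emit:
{"method": "arm_command", "body": {
  "rows": "0 0 0 -7 -20 0; 10 8 0 -14 -40 0; 20 16 0 -21 -60 0; 36 26 0 -30 -85 0; 36 26 0 -30 -85 0; 36 26 0 -30 -85 0; 36 26 0 -30 -85 0; 36 26 0 -30 -85 0; 36 26 0 -30 -85 0; 36 26 -20 -30 -85 0; 36 26 -20 -30 -85 0; 36 26 -20 -30 -85 0"
}}

```text
t: 5.42
tool_pos: [0.641, 0.0173, 0.2084]
tool_rot: [0.349, 2.12, -0.18]
contact_force: [0.7, 0.4, -0.8]
opening: 0.0367
```

Run:
```python
from h import *
d=shot('scene')
a=d['frame'][60:300,150:430,::-1];cv2.imwrite('pics/g2.png',cv2.resize(a,(700,600)))
a=np.array([.943,-.332,0]);j=np.array([.332,.943,0]);c,s=np.cos(np.pi/6),.5
R=frame(c*a-s*np.array([0,0,1]),j)
go(R,[.686,.013,.057])
o=monitor.get_obs();print(o['tool_pos'],o['contact_force'])
```

```text
row [   0.7   11.1 -125. ] [-1.3 -2.4 -1. ] t 5.47 q [-0.01 -0.09  2.09 -1.02  0.31 -0.39]
[0.6412 0.0174 0.209 ] [-0.4283  0.1382 -1.524 ]
```

View pics/g2.png

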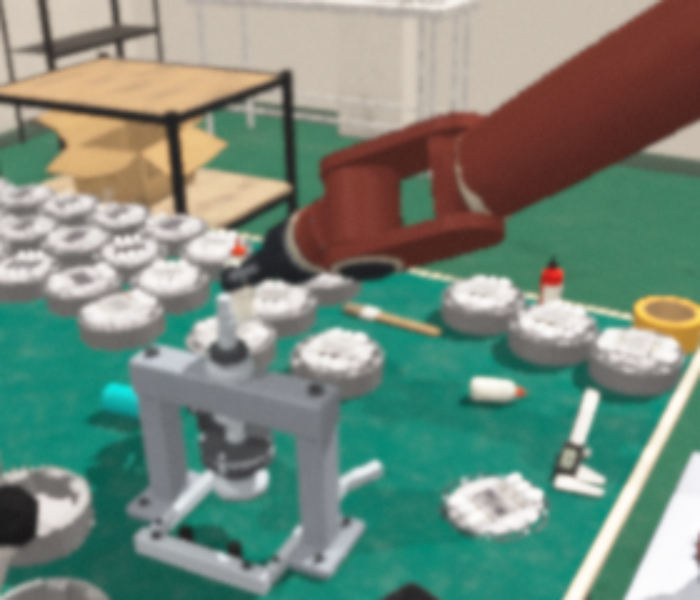

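Run:
```python
from h import *
az=np.radians(22)
a=np.array([np.cos(az),np.sin(az),0]);j=np.array([-a[1],a[0],0]);c,s=np.cos(np.pi/6),.5
R=frame(c*a-s*np.array([0,0,1]),j)
go(R,np.array([.695,.012,.2])-.009*a)
```

```text
row [  2.1 -26.3  18. ] [-0.4 -2.8 40.4] t 5.47 q [-0.01 -0.09  2.09 -1.02  0.31 -0.39]
```

Emit:
{"method": "arm_command", "body": {
  "rows": "0 -5 30 0 0 0; 0 -5 40 0 0 10; 0 -10 40 0 0 20; 0 -15 40 0 0 30; 2 -26 40 0 -3 40; 2 -26 40 0 -3 40; 2 -26 40 0 -3 40; 2 -26 40 0 -3 40; 2 -26 40 0 -3 40; 2 -26 18 0 -3 40; 2 -26 18 0 -3 40; 2 -26 18 0 -3 40"
}}

```text
t: 6.98
tool_pos: [0.6432, -0.009, 0.2264]
tool_rot: [-0.39, 2.065, 0.234]
contact_force: [0.5, 0.1, -1.6]
opening: 0.0362
```

```bash
cat > p.py <<'E'
from h import *
az=np.radians(22)
a=np.array([np.cos(az),np.sin(az),0]);j=np.array([-a[1],a[0],0]);c,s=np.cos(np.pi/6),.5
R=frame(c*a-s*np.array([0,0,1]),j)
go(R,np.array([.695,.012,.2])-.009*a)
go(R,np.array([.695,.012,.054])-.009*a)
E
python3 p.py
```

```text
row [0.1 0.1 0.6] [-0.4 -0.   0.4] t 6.97 q [-0.31 -0.1   2.09  1.24  0.62 -3.13]
row [   0.1    0.1 -145.4] [-0.4 -0.   0.4] t 6.97 q [-0.31 -0.1   2.09  1.24  0.62 -3.13]
```

Run:
```python
from h import *
q=monitor.get_obs()['q']
def W(q1,phi,q4,q5,q6): return (Ro.from_euler('z',q1)*Ro.from_euler('y',phi)*Ro.from_euler('z',q4)*Ro.from_euler('y',q5)*Ro.from_euler('z',q6+np.pi/2)).as_matrix()
print(W(q[0],q[1]+q[2],*q[3:])); print(Ro.from_rotvec(monitor.get_obs()['tool_rot']).as_matrix())
# wrist centre guess: 0.054+? ; solve wrist for targets
for phi in(2.0,2.1,2.2,2.3):
  for az in(-60,-40,-20,22,40,60):
    A=np.radians(az);a=np.array([np.cos(A),np.sin(A),0]);j=np.array([-a[1],a[0],0])
    R=frame(.866*a-.5*np.array([0,0,1]),j)
    q1=-A*.9*.3/.4 if 0 else 0.0-np.sin(A)*.25/.5
    M=(Ro.from_euler('z',q1)*Ro.from_euler('y',phi)).inv()*Ro.from_matrix(R)
    e=M.as_euler('ZYZ'); print(phi,az,'q4 %.2f q5 %.2f q6 %.2f'%(e[0],e[1],(e[2]-np.pi/2+np.pi)%(2*np.pi)-np.pi))
```

```text
[[-0.4653 -0.3676  0.8052]
 [-0.1784  0.93    0.3215]
 [-0.867   0.0059 -0.4983]]
[[-0.4653 -0.3676  0.8052]
 [-0.1784  0.93    0.3215]
 [-0.867   0.0059 -0.4983]]
2.0 -60 q4 -1.12 q5 1.29 q6 0.34
2.0 -40 q4 -1.22 q5 0.90 q6 0.16
2.0 -20 q4 -1.25 q5 0.47 q6 -0.08
2.0 22 q4 1.26 q5 0.51 q6 -3.10
2.0 40 q4 1.22 q5 0.90 q6 2.99
2.0 60 q4 1.12 q5 1.29 q6 2.80
2.1 -60 q4 -1.14 q5 1.25 q6 0.43
2.1 -40 q4 -1.30 q5 0.87 q6 0.28
2.1 -20 q4 -1.45 q5 0.45 q6 0.15
2.1 22 q4 1.44 q5 0.49 q6 2.98
2.1 40 q4 1.30 q5 0.87 q6 2.86
2.1 60 q4 1.14 q5 1.25 q6 2.71
2.2 -60 q4 -1.18 q5 1.21 q6 0.53
2.2 -40 q4 -1.39 q5 0.85 q6 0.41
2.2 -20 q4 -1.66 q5 0.45 q6 0.38
2.2 22 q4 1.62 q5 0.49 q6 2.77
2.2 40 q4 1.39 q5 0.85 q6 2.73
2.2 60 q4 1.18 q5 1.21 q6 2.61
2.3 -60 q4 -1.21 q5 1.17 q6 0.63
2.3 -40 q4 -1.48 q5 0.83 q6 0.54
2.3 -20 q4 -1.86 q5 0.47 q6 0.60
2.3 22 q4 1.81 q5 0.50 q6 2.56
2.3 40 q4 1.48 q5 0.83 q6 2.60
2.3 60 q4 1.21 q5 1.17 q6 2.51
```

Emit:
{"method": "arm_command", "body": {
  "rows": "0 0 0 8 3.2 -5; 0 0 0 16.1 6.4 -10; 0 0 0 24.1 9.6 -14.9; 0 0 0 32.2 12.9 -19.9; 0 0 0 40.2 16 -24.9; 0 0 0 48.3 19.3 -29.9; 0 0 0 56.3 22.5 -34.9; 0 0 0 64.4 25.7 -39.8; 0 0 0 72.5 28.9 -44.8; 0 0 0 80.5 32.1 -49.8; 0 0 0 88.5 35.4 -54.8; 0 0 0 96.6 38.6 -59.8"
}}

```text
t: 8.48
tool_pos: [0.6437, -0.0088, 0.2275]
tool_rot: [1.875, 1.608, 1.353]
contact_force: [-0.6, 0.3, -1.4]
opening: 0.0364
```

Emit:
{"method": "arm_command", "body": {
  "rows": "0 0 0 8 3.2 -5; 0 0 0 16.1 6.4 -10; 0 0 0 24.1 9.6 -14.9; 0 0 0 32.2 12.9 -19.9; 0 0 0 40.2 16 -24.9; 0 0 0 48.3 19.3 -29.9; 0 0 0 56.3 22.5 -34.9; 0 0 0 64.4 25.7 -39.8; 0 0 0 72.5 28.9 -44.8; 0 0 0 80.5 32.1 -49.8; 0 0 0 88.5 35.4 -54.8; 0 0 0 96.6 38.6 -59.8"
}}

```text
t: 9.98
tool_pos: [0.6441, -0.0085, 0.2285]
tool_rot: [-2.134, 0.754, -0.985]
contact_force: [1.0, -0.6, -0.2]
opening: 0.0365
```

```bash
sed -i 's/radians(22)/radians(35)/' p.py; python3 p.py
```

```text
row [  5.2 -11.5  -1.5] [ 89.1  48.2 -50.1] t 9.97 q [-0.31 -0.1   2.08  1.24  0.62  1.07]
row [   5.2  -11.5 -147.5] [ 89.1  48.2 -50.1] t 9.97 q [-0.31 -0.1   2.08  1.24  0.62  1.07]
```

Emit:
{"method": "arm_command", "body": {
  "rows": "0 -1 0 8 4.4 -4.5; 1 -2 0 16 8.8 -9; 2 -3 0 24.3 13.1 -13.7; 2 -4 0 32.4 17.5 -18.2; 3 -5 0 40.5 22 -22.8; 3 -6 0 48.6 26.3 -27.3; 4 -8 0 56.7 30.7 -31.9; 4 -9 0 64.8 35 -36.4; 5 -11 0 72.9 39.4 -41; 5 -11 -20 81 43.8 -45.5; 5 -11 -40 89.1 48.2 -50.1; 5 -11 -40 89.1 48.2 -50.1"
}}

```text
t: 11.48
tool_pos: [0.6485, -0.0191, 0.1869]
tool_rot: [-0.64, 2.02, 0.367]
contact_force: [-0.1, -0.5, -1.3]
opening: 0.0362
```

```bash
python3 p.py
```

```text
row [ 0.8 -0.9 40.1] [ 0.2 -0.1 -0.1] t 11.47 q [-0.38  0.05  2.02  1.28  0.86  2.92]
row [   0.8   -0.9 -105.9] [ 0.2 -0.1 -0.1] t 11.47 q [-0.38  0.05  2.02  1.28  0.86  2.92]
```

Emit:
{"method": "arm_command", "body": {
  "rows": "0 0 -40 0 0 0; 0 0 -80 0 0 0; 0 0 -92 0 0 0; 0 0 -98 0 0 0; 0 0 -101 0 0 0; 0 0 -101 0 0 0"
}}

```text
t: 12.22
tool_pos: [0.6493, -0.0194, 0.0873]
tool_rot: [-0.641, 2.018, 0.365]
contact_force: [-0.5, 0.7, -0.6]
opening: 0.0361
```

```bash
python3 - <<'E'
import subprocess
from h import *
d=shot('scene')
a=d['frame'][130:250,190:330,::-1];cv2.imwrite('pics/g3.png',cv2.resize(a,(700,600),interpolation=cv2.INTER_CUBIC))
print(proj(d,[[.695,.012,0],[.695,.012,.105]])-[190,130])
E
python3 p.py
```

```text
[[57.536  91.0845]
 [55.2093 62.9467]]
row [  0.1  -0.7 139.7] [ 0.2  0.  -0.1] t 12.28 q [-0.38  0.24  2.02  1.45  0.82  2.66]
row [ 0.1 -0.7 -6.3] [ 0.2  0.  -0.1] t 12.28 q [-0.38  0.24  2.02  1.45  0.82  2.66]
```

View pics/g3.png

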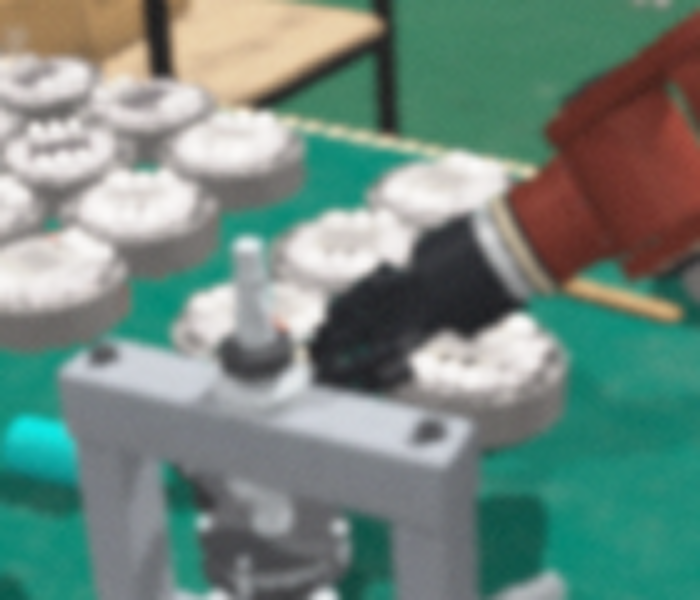

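Emit:
{"method": "arm_command", "body": {
  "rows": "0 0 -3 0 0 0; 0 0 -5 0 0 0; 0 0 -5 0 0 0"
}}

```text
t: 12.65
tool_pos: [0.649, -0.0193, 0.082]
tool_rot: [-0.64, 2.019, 0.365]
contact_force: [-0.1, -0.0, -1.0]
opening: 0.0364
```

Emit:
{"method": "arm_command", "body": {
  "rows": "0 0 -2 0 0 0; 0 0 -2 0 0 0"
}}

```text
t: 12.9
tool_pos: [0.6497, -0.0192, 0.0814]
tool_rot: [-0.641, 2.016, 0.367]
contact_force: [-3.3, -0.4, 4.7]
opening: 0.0362
```

Emit:
{"method": "arm_command", "body": {
  "rows": "0 0 -2 0 0 0; 0 0 -2 0 0 0"
}}

```text
t: 13.15
tool_pos: [0.6505, -0.0189, 0.0811]
tool_rot: [-0.641, 2.012, 0.368]
contact_force: [-3.0, 1.1, 5.9]
opening: 0.0366
```

Emit:
{"method": "arm_command", "body": {
  "rows": "0 0 1 0 0 0; 0 0 1 0 0 0; 0 0 1 0 0 0; 0 0 1 0 0 0; 0 0 1 0 0 0",
  "jaw": 1
}}

```text
t: 13.78
tool_pos: [0.6504, -0.0189, 0.0819]
tool_rot: [-0.641, 2.012, 0.368]
contact_force: [0.2, -0.2, -0.2]
opening: 0.0856
```

Emit:
{"method": "arm_command", "body": {
  "rows": "-14 -10 10 0 0 0; -42 -30 30 0 0 0; -75 -52 55 0 0 0; -95 -66 110 0 0 0; -95 -66 160 0 0 0; -95 -66 200 0 0 0; -95 -66 200 0 0 0"
}}

```text
t: 14.65
tool_pos: [0.5566, -0.0857, 0.2871]
tool_rot: [-0.644, 2.006, 0.361]
contact_force: [-0.5, -1.0, 0.3]
opening: 0.0853
```

Run:
```python
from h import *
d=shot('scene');t=shot('top')
a=d['frame'][130:250,190:330,::-1];b=t['frame'][140:300,180:360,::-1]
a=cv2.resize(a,(400,343),interpolation=cv2.INTER_CUBIC);b=cv2.resize(b,(400,356),interpolation=cv2.INTER_CUBIC)
c=np.zeros((360,800,3),np.uint8);c[:343,:400]=a;c[:356,400:]=b;cv2.imwrite('pics/g4.png',c)
# pushing pose: tool down, jaw along clamp y or -y
for y in(CY,-CY):
    R=frame([0,0,-1],y)
    go(R,c2w(-.332,-.047,.02)-.11*np.array([0,1,0]))
```

```text
row [  65.2 -136.2 -207.7] [-56.8  26.6  53.7] t 14.75 q [-0.6  -0.27  2.13  1.12  1.12  3.05]
row [  65.2 -136.2 -207.7] [  30.5   65.  -107.5] t 14.75 q [-0.6  -0.27  2.13  1.12  1.12  3.05]
```

View pics/g4.png

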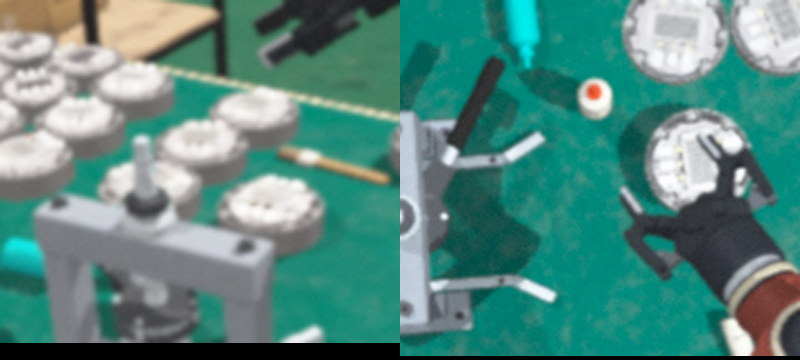

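The bottle stands upright on its own at crop pixel (595,98), beside the lane and clear of everything. Next I push the stud with the open fingers as a cradle, the tool tilted forward so the body stays behind the hub.

```bash
cat > s.py <<'E'
from h import *
T=np.radians(35); w=np.sin(T)*CX-np.cos(T)*np.array([0,0,1])
def Rs(sg): return frame(w,sg*CY)
def wr(R,g,phi):
    c=g-.25*R[:,2]; q1=np.arctan2(c[1],c[0])
    e=((Ro.from_euler('z',q1)*Ro.from_euler('y',phi)).inv()*Ro.from_matrix(R)).as_euler('ZYZ')
    return [round(v,2) for v in (q1,e[0],e[1],(e[2]-np.pi/2+np.pi)%(2*np.pi)-np.pi)]
def stud(x,y,sg,z=.014,h=0): return go(Rs(sg),c2w(x-.059,y,z),.063)
E
python3 - <<'E'
from s import *
for sg in(1,-1):
  for X in((-.36,-.047),(0,0)):
    for phi in (1.9,2.2): print(sg,X,phi,wr(Rs(sg),c2w(X[0]-.059,X[1],.014),phi))
  stud(-.355,-.047,sg,.15)
E
```

```text
1 (-0.36, -0.047) 1.9 [np.float64(-0.49), np.float64(0.5), np.float64(1.6), np.float64(2.49)]
1 (-0.36, -0.047) 2.2 [np.float64(-0.49), np.float64(0.52), np.float64(1.34), np.float64(2.34)]
1 (0, 0) 1.9 [np.float64(0.03), np.float64(0.63), np.float64(1.34), np.float64(2.9)]
1 (0, 0) 2.2 [np.float64(0.03), np.float64(0.7), np.float64(1.1), np.float64(2.71)]
row [  75.1 -144.   -80.1] [-23.8  11.3  58.5] t 14.75 q [-0.6  -0.27  2.13  1.12  1.12  3.05]
-1 (-0.36, -0.047) 1.9 [np.float64(-0.49), np.float64(0.5), np.float64(1.6), np.float64(-0.65)]
-1 (-0.36, -0.047) 2.2 [np.float64(-0.49), np.float64(0.52), np.float64(1.34), np.float64(-0.8)]
-1 (0, 0) 1.9 [np.float64(0.03), np.float64(0.63), np.float64(1.34), np.float64(-0.24)]
-1 (0, 0) 2.2 [np.float64(0.03), np.float64(0.7), np.float64(1.1), np.float64(-0.44)]
row [  75.1 -144.   -80.1] [ 46.8 100.1 -87.6] t 14.75 q [-0.6  -0.27  2.13  1.12  1.12  3.05]
```

Emit:
{"method": "arm_command", "body": {
  "rows": "20 -50 20 -4 2 10; 40 -90 20 -8 4 20; 60 -130 20 -12 6 30; 75 -144 20 -16 7.5 39; 75 -144 20 -20 9.5 49; 75 -144 0 -23.8 11.3 58.5; 75 -144 -40 -23.8 11.3 58.5; 75 -144 -80 -23.8 11.3 58.5; 75 -144 -80 -23.8 11.3 58.5"
}}

```text
t: 15.88
tool_pos: [0.6276, -0.2269, 0.1946]
tool_rot: [-1.955, 1.802, 0.636]
contact_force: [1.0, 0.2, 0.3]
opening: 0.0859
```

Run:
```python
from s import *
stud(-.355,-.047,1,.014)
for X in((-.33,-.047),(-.25,-.005),(-.22,0),(0,0)): stud(*X,1)
```

```text
row [   2.7   -1.8 -129. ] [-0.4 -0.6 -0. ] t 15.88 q [-0.6   0.4   1.46  0.46  1.69  2.42]
row [   0.6   23.1 -129. ] [-0.4 -0.6 -0. ] t 15.88 q [-0.6   0.4   1.46  0.46  1.69  2.42]
row [ -47.9   99.3 -129. ] [-0.4 -0.6 -0. ] t 15.88 q [-0.6   0.4   1.46  0.46  1.69  2.42]
row [ -55.4  128.8 -129. ] [-0.4 -0.6 -0. ] t 15.88 q [-0.6   0.4   1.46  0.46  1.69  2.42]
row [ -73.8  348.  -129. ] [-0.4 -0.6 -0. ] t 15.88 q [-0.6   0.4   1.46  0.46  1.69  2.42]
```

Descend behind the stud.

Emit:
{"method": "arm_command", "body": {
  "rows": "2 -6 -50 0 -0.6 0; 2 -6 -100 0 -0.6 0; 2 -6 -120 0 -0.6 0; 2 -4 -129 0 -0.6 0; 2 -4 -129 0 -0.6 0"
}}

```text
t: 16.5
tool_pos: [0.6304, -0.2311, 0.067]
tool_rot: [-1.955, 1.795, 0.622]
contact_force: [0.3, 0.4, -0.5]
opening: 0.0855
```

Run:
```python
from s import *
t=shot('top');b=t['frame'][140:300,180:400,::-1]
cv2.imwrite('pics/g5.png',cv2.resize(b,(770,560),interpolation=cv2.INTER_CUBIC))
for X in((-.33,-.047),(-.25,-.005),(-.22,0),(0,0)): stud(*X,1)
```

```text
row [-2.5 27.6 -2.2] [-0.3  0.1 -0.1] t 16.55 q [-0.6   0.56  1.48  0.47  1.53  2.33]
row [-51.  103.8  -2.2] [-0.3  0.1 -0.1] t 16.55 q [-0.6   0.56  1.48  0.47  1.53  2.33]
row [-58.5 133.2  -2.2] [-0.3  0.1 -0.1] t 16.55 q [-0.6   0.56  1.48  0.47  1.53  2.33]
row [-76.9 352.5  -2.2] [-0.3  0.1 -0.1] t 16.55 q [-0.6   0.56  1.48  0.47  1.53  2.33]
```

View pics/g5.png

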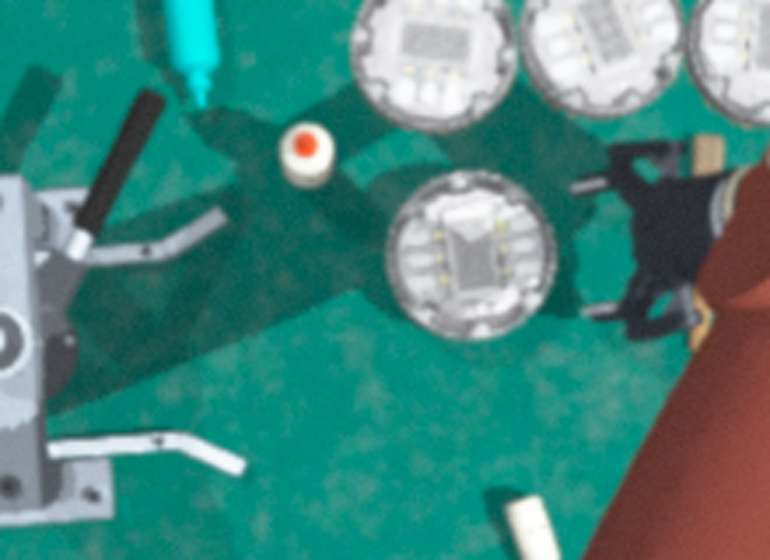

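Emit:
{"method": "arm_command", "body": {
  "rows": "-1 14 -2 0 0 0; -2 24 -2 0 0 0; -3 30 -2 0 0 0; -9 42 -2 0 0 0; -15 54 -2 0 0 0; -21 66 -2 0 0 0; -28 78 -2 0 0 0; -34 90 -2 0 0 0; -41 103 -2 0 0 0; -48 115 -2 0 0 0; -53 125 -2 0 0 0; -58 133 -2 0 0 0"
}}

```text
t: 18.05
tool_pos: [0.5726, -0.0978, 0.066]
tool_rot: [-1.956, 1.795, 0.62]
contact_force: [1.8, -4.4, 3.2]
opening: 0.0857
```

Run:
```python
from s import *
t=shot('top');b=t['frame'][140:300,140:360,::-1]
cv2.imwrite('pics/g6.png',cv2.resize(b,(770,560),interpolation=cv2.INTER_CUBIC))
for X in((-.22,0),(-.1,0),(0,0)): stud(*X,1)
```

```text
row [ 0.3 -1.2 -0.1] [-0.4  0.1 -0.1] t 18.1 q [-0.48  0.36  1.77  0.52  1.4   2.39]
row [ -9.8 118.3  -0.1] [-0.4  0.1 -0.1] t 18.1 q [-0.48  0.36  1.77  0.52  1.4   2.39]
row [-18.1 218.   -0.1] [-0.4  0.1 -0.1] t 18.1 q [-0.48  0.36  1.77  0.52  1.4   2.39]
```

View pics/g6.png

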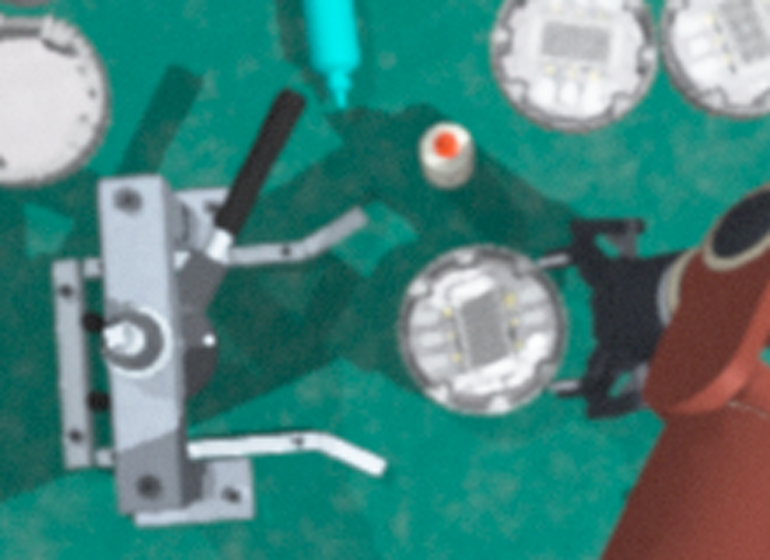

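Emit:
{"method": "arm_command", "body": {
  "rows": "-1 12 0 0 0 0; -2 25 0 0 0 0; -3 38 0 0 0 0; -4 51 0 0 0 0; -5 64 0 0 0 0; -6 77 0 0 0 0; -7 90 0 0 0 0; -8.5 103 0 0 0 0; -9.5 116 0 0 0 0; -10.5 129 0 0 0 0; -11.5 142 0 0 0 0; -12.5 150 0 0 0 0"
}}

```text
t: 19.6
tool_pos: [0.5592, 0.0541, 0.0656]
tool_rot: [-1.956, 1.794, 0.623]
contact_force: [0.0, -3.6, 1.8]
opening: 0.0855
```

Emit:
{"method": "arm_command", "body": {
  "rows": "-1 12 0 0 0 0; -2 24 0 0 0 0; -3 36 0 0 0 0; -4 46 0 0 0 0; -5 54 0 0 0 0; -5 60 0 0 0 0"
}}

```text
t: 20.35
tool_pos: [0.5539, 0.1145, 0.0656]
tool_rot: [-1.957, 1.794, 0.623]
contact_force: [-0.2, -4.5, 1.1]
opening: 0.0856
```

Run:
```python
from s import *
stud(0,0,1)
```

```text
row [-0.2  6.5  0. ] [-0.4  0.  -0.1] t 20.35 q [-0.14  0.25  1.91  0.65  1.22  2.61]
```

Emit:
{"method": "arm_command", "body": {
  "rows": "0 3 0 0 0 0; -0.5 6 0 0 0 0; -0.5 8 0 0 0 0; -0.5 8 0 0 0 0"
}}

```text
t: 20.85
tool_pos: [0.5534, 0.1227, 0.0656]
tool_rot: [-1.956, 1.794, 0.624]
contact_force: [0.1, -2.8, 0.5]
opening: 0.0855
```

Emit:
{"method": "arm_command", "body": {
  "rows": "0 2 0 0 0 0; 0 3 0 0 0 0; 0 3 0 0 0 0"
}}

```text
t: 21.22
tool_pos: [0.5534, 0.1257, 0.0656]
tool_rot: [-1.956, 1.794, 0.624]
contact_force: [0.3, -3.1, 1.0]
opening: 0.0855
```

Emit:
{"method": "arm_command", "body": {
  "rows": "0 2 0 0 0 0; 0 4 0 0 0 0; 0 4 0 0 0 0"
}}

```text
t: 21.6
tool_pos: [0.5534, 0.13, 0.0656]
tool_rot: [-1.956, 1.793, 0.624]
contact_force: [0.6, -3.3, 0.8]
opening: 0.0853
```

Emit:
{"method": "arm_command", "body": {
  "rows": "0 2 0 0 0 0; 0 4 0 0 0 0; 0 4 0 0 0 0"
}}

```text
t: 21.98
tool_pos: [0.5537, 0.1325, 0.0656]
tool_rot: [-1.96, 1.794, 0.62]
contact_force: [-1.0, -13.1, 4.5]
opening: 0.0854
```

Emit:
{"method": "arm_command", "body": {
  "rows": "0 2 0 0 0 0; 0 2 0 0 0 0"
}}

```text
t: 22.22
tool_pos: [0.5539, 0.1327, 0.0657]
tool_rot: [-1.964, 1.795, 0.617]
contact_force: [-1.9, -14.5, 5.2]
opening: 0.0853
```

Run:
```python
from s import *
d=shot('scene');t=shot('top')
a=d['frame'][150:310,170:330,::-1];b=t['frame'][170:300,140:270,::-1]
c=np.hstack([cv2.resize(a,(400,400),interpolation=cv2.INTER_CUBIC),cv2.resize(b,(400,400),interpolation=cv2.INTER_CUBIC)]);cv2.imwrite('pics/g7.png',c)
```

```text
(no output)
```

View pics/g7.png

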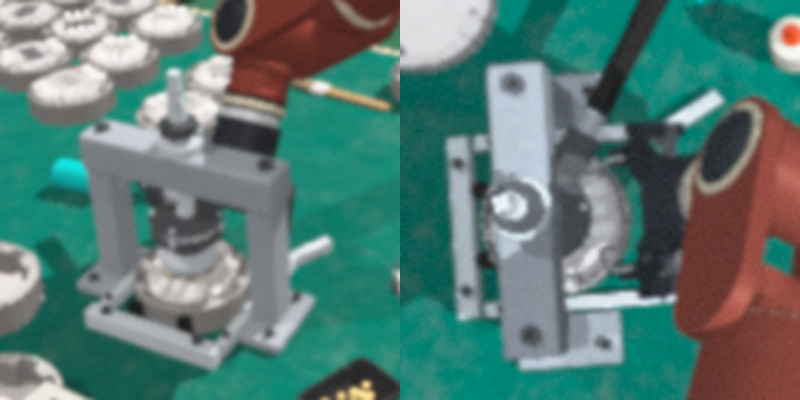

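The stud is home: both views show it under the pad against the dark buffers, and the push force rose to 14 N. I back out and go to the lever.

Emit:
{"method": "arm_command", "body": {
  "rows": "2 -20 0 0 0 0; 5 -60 0 0 0 0; 9 -110 0 0 0 0; 13 -160 20 0 0 0; 15 -180 80 0 0 0; 15 -180 140 0 0 0; 15 -180 180 0 0 0; 15 -180 180 0 0 0"
}}

```text
t: 23.32
tool_pos: [0.5704, -0.0481, 0.25]
tool_rot: [-1.964, 1.792, 0.608]
contact_force: [0.0, -0.3, 1.2]
opening: 0.0856
```

```bash
cat > l.py <<'E'
from h import *
t=shot('top')
e=unproj(t,[(140+302/3.6,150+60/3.6),(140+235/3.6,150+200/3.6)],.10)
if __name__=='__main__':
    for p in e: c=w2c(p);print('lever',c,np.arctan2(c[1],-c[0]),np.hypot(c[0],c[1]))
def L(th,r=.175,z=.14):
    d=-np.cos(th)*CX+np.sin(th)*CY
    y=-CY*np.cos(th)-CX*np.sin(th)
    return frame([0,0,-1],y),c2w(0,0,z)+r*d
def lev(th,r=.175,z=.14): return go(*L(th,r,z),0)
E
python3 - <<'E'
from l import *
for p in e: c=w2c(p);print('lever',c,np.arctan2(c[1],-c[0]),np.hypot(c[0],c[1]))
lev(-1.07,.175,.22)
# intermediate: tool down, jaw az 300
A=np.radians(300);R=frame([0,0,-1],[np.cos(A),np.sin(A),0]);go(R,[.6,0,.25],0)
E
```

```text
lever [-0.1066 -0.1774  0.1   ] -1.0297570477893585 0.20699670151157515
lever [-0.0527 -0.0826  0.1   ] -1.002756835775566 0.0979299027884073
row [136.5 192.8 -27.1] [ -24.1   34.3 -114.7] t 23.38 q [-0.4   0.07  1.75  0.53  1.62  2.59]
row [30.7 47.7  2.9] [-19.3 -36.6 110.7] t 23.38 q [-0.4   0.07  1.75  0.53  1.62  2.59]
```

Emit:
{"method": "arm_command", "body": {
  "rows": "5 5 3 -1.6 -3 9.2; 10 10 3 -3.2 -6.1 18.4; 15 15 3 -4.8 -9.1 27.7; 20 20 3 -6.4 -12.2 36.9; 30 30 3 -8 -15.2 46.1; 30 48 3 -9.6 -18.3 55.3; 30 48 3 -11.3 -21.3 64.6; 30 48 3 -12.9 -24.4 73.8; 30 48 3 -14.5 -27.4 83; 30 48 3 -16.1 -30.5 92.2; 30 48 3 -17.7 -33.5 101.5; 30 48 3 -19.3 -36.6 110.7"
}}

```text
t: 24.88
tool_pos: [0.5982, 0.0005, 0.2468]
tool_rot: [-3.03, -0.822, 0.006]
contact_force: [0.2, -0.4, 0.6]
opening: 0.0851
```

Run:
```python
from l import *
lev(-1.03,.175,.22)
```

```text
row [105.1 137.7 -26.9] [  0.2  -0.1 123.3] t 24.93 q [-0.12  0.03  1.73  0.    1.38  0.91]
```

Emit:
{"method": "arm_command", "body": {
  "rows": "10 12 0 0 0 10; 20 25 0 0 0 20.5; 30 37 0 0 0 31; 40 50 0 0 0 41; 50 62 0 0 0 51; 60 75 0 0 0 62; 70 90 0 0 0 72; 80 105 0 0 0 82; 90 120 0 0 0 92; 105 138 -10 0 0 103; 105 138 -27 0 0 113; 105 138 -27 0 0 123.3"
}}

```text
t: 26.42
tool_pos: [0.7008, 0.139, 0.2142]
tool_rot: [-0.702, -3.055, 0.008]
contact_force: [-1.0, -0.6, 0.8]
opening: 0.0851
```

Run:
```python
from l import *
t=shot('top');b=t['frame'][140:290,150:300,::-1];d=shot('scene')['frame'][100:280,160:340,::-1]
cv2.imwrite('pics/g8.png',np.hstack([cv2.resize(x,(400,400),interpolation=cv2.INTER_CUBIC) for x in(d,b)]))
lev(-1.03,.175,.14)
```

```text
row [  0.9  -0.1 -77.3] [ 0.2 -0.2  0.2] t 26.57 q [ 0.09  0.32  1.45 -0.    1.37 -1.02]
```

View pics/g8.png

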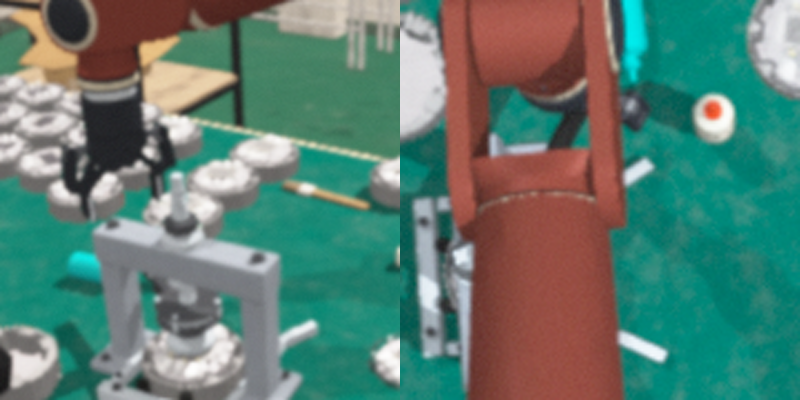

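Emit:
{"method": "arm_command", "body": {
  "rows": "1 0 -30 0 0 0; 1 0 -60 0 0 0; 1 0 -77 0 0 0; 1 0 -77 0 0 0"
}}

```text
t: 27.08
tool_pos: [0.7019, 0.1386, 0.1382]
tool_rot: [-0.718, -3.052, 0.008]
contact_force: [0.1, 1.2, 0.3]
opening: 0.0856
```

Emit:
{"method": "arm_command", "body": {
  "rows": "0 0 0 0 0 0; 0 0 0 0 0 0; 0 0 0 0 0 0",
  "jaw": 0.45
}}

```text
t: 27.45
tool_pos: [0.7024, 0.1387, 0.1394]
tool_rot: [-0.719, -3.054, 0.007]
contact_force: [-0.7, 0.8, -0.1]
opening: 0.0386
```

```bash
cat >> l.py <<'E'
def sweep(ths,r=.175,z=.14):
    o=monitor.get_obs(); R0=Ro.from_rotvec(o['tool_rot']); out=[]
    for th in ths:
        R,g=L(th,r,z); w=(Ro.from_matrix(R)*R0.inv()).as_rotvec(degrees=True); s=(g-o['tool_pos'])*1000
        out.append(' '.join('%g'%round(v,0 if i<3 else 1) for i,v in enumerate([*s,*w])))
    print('; '.join(out)); print(o['t'],o['q'].round(2),o['contact_force'])
def now():
    o=monitor.get_obs();c=w2c(o['tool_pos']);return np.arctan2(c[1],-c[0])
E
python3 - <<'E'
from l import *
print(now()); sweep(np.linspace(-1.03,1.08,13)[1:],.175,.138)
E
```

```text
-1.0285260375046672
-15 -26 -1 0.2 -0.3 -9.8; -36 -49 -1 0.1 -0.3 -19.8; -60 -69 -1 0.1 -0.4 -29.9; -87 -83 -1 0.1 -0.4 -40; -116 -93 -1 0 -0.4 -50.1; -146 -97 -1 0 -0.4 -60.1; -177 -97 -1 -0 -0.4 -70.2; -207 -90 -1 -0.1 -0.4 -80.3; -236 -79 -1 -0.1 -0.4 -90.4; -262 -63 -1 -0.1 -0.4 -100.4; -284 -42 -1 -0.2 -0.4 -110.5; -303 -18 -1 -0.2 -0.4 -120.6
27.5 [ 0.09  0.4   1.5  -0.    1.25 -1.02] [ 0.0994 -0.0947 -0.3083]
```

Emit:
{"method": "arm_command", "body": {
  "rows": "-15 -26 -1 0.2 -0.3 -9.8; -36 -49 -1 0.1 -0.3 -19.8; -60 -69 -1 0.1 -0.4 -29.9; -87 -83 -1 0.1 -0.4 -40; -116 -93 -1 0 -0.4 -50.1; -146 -97 -1 0 -0.4 -60.1; -177 -97 -1 0 -0.4 -70.2; -207 -90 -1 -0.1 -0.4 -80.3; -236 -79 -1 -0.1 -0.4 -90.4; -262 -63 -1 -0.1 -0.4 -100.4; -284 -42 -1 -0.2 -0.4 -110.5; -303 -18 -1 -0.2 -0.4 -120.6"
}}

```text
t: 29.0
tool_pos: [0.3989, 0.1208, 0.1386]
tool_rot: [3.014, 0.88, 0.003]
contact_force: [1.7, -0.1, -1.7]
opening: 0.0382
```

Run:
```python
from l import *
print(now()); sweep(np.linspace(1.08,-1.05,13)[1:],.175,.138)
```

```text
1.0952677569479612
21 -26 -0 -0.1 -0 10.7; 44 -47 -0 -0.1 -0 20.9; 71 -63 -0 -0.1 -0 31.1; 99 -75 -0 -0.1 -0 41.2; 130 -81 -0 -0.1 -0 51.4; 161 -81 -0 -0.1 -0.1 61.6; 191 -77 -0 -0.1 -0.1 71.7; 221 -66 -0 -0.1 -0.1 81.9; 248 -51 -0 -0 -0.1 92.1; 272 -31 -0 -0 -0.1 102.2; 292 -8 -0 -0 -0.1 112.4; 307 19 -0 -0 -0.1 122.6
29.05 [ 0.12 -0.31  2.23  0.    1.22  1.12] [ 1.1275 -1.3579  0.3803]
```

Emit:
{"method": "arm_command", "body": {
  "rows": "21 -26 0 0 0 10.6; 44 -47 0 0 0 20.9; 71 -63 0 0 0 31.1; 99 -75 0 0 0 41.2; 130 -81 0 0 0 51.4; 161 -81 0 0 0 61.6; 191 -77 0 0 0 71.7; 221 -66 0 0 0 81.9; 248 -51 0 0 0 92.1; 272 -31 0 0 0 102.2; 292 -8 0 0 0 112.4; 307 19 0 0 0 122.6"
}}

```text
t: 30.55
tool_pos: [0.7052, 0.1416, 0.1382]
tool_rot: [-0.67, -3.069, 0.003]
contact_force: [0.1, -0.4, 0.6]
opening: 0.0383
```

Run:
```python
from l import *
print(now()); sweep(np.linspace(-1.05,1.08,14)[1:],.175,.138)
```

```text
-1.0709692515692604
-16 -28 -1 -0.1 0.1 -10.1; -34 -50 -1 -0.1 0.1 -19.5; -56 -69 -1 -0 0.1 -28.9; -80 -84 -1 -0 0.1 -38.3; -106 -96 -1 -0 0.1 -47.7; -134 -102 -1 -0 0.1 -57.1; -163 -104 -1 -0 0.1 -66.5; -191 -101 -1 0 0.1 -75.9; -219 -94 -1 0 0.1 -85.2; -245 -82 -1 0 0.1 -94.6; -269 -66 -1 0 0.1 -104; -290 -47 -1 0.1 0.1 -113.4; -307 -24 -1 0.1 0.1 -122.8
30.6 [ 0.1   0.41  1.49  0.    1.25 -1.05] [-1.8796  0.7683  0.8141]
```

Emit:
{"method": "arm_command", "body": {
  "rows": "-16 -28 -1 0 0 -10.1; -34 -50 -1 0 0 -19.5; -56 -69 -1 0 0 -28.9; -80 -84 -1 0 0 -38.3; -106 -96 -1 0 0 -47.7; -134 -102 -1 0 0 -57.1"
}}

```text
t: 31.35
tool_pos: [0.5721, 0.0422, 0.1381]
tool_rot: [2.053, 2.373, 0.004]
contact_force: [2.0, 2.6, -0.9]
opening: 0.0384
```

Run:
```python
from l import *
print(now()); sweep([-.04,.1,.24,.38,.52,.66,.80,.94,1.08],.175,.138)
```

```text
-0.0484395241403649
-2 0 1 0.1 -0 -1; -26 -1 1 0.1 -0 -9; -50 1 1 0.1 -0.1 -17.1; -74 6 1 0 -0.1 -25.1; -97 15 1 0 -0.1 -33.1; -118 27 1 0 -0.1 -41.1; -138 42 1 0 -0.1 -49.1; -155 59 1 0 -0.1 -57.2; -170 79 1 0 -0.1 -65.2
31.4 [-0.06  0.09  1.87 -0.    1.18 -0.2 ] [ 2.5642  0.7091 -1.0949]
```

Emit:
{"method": "arm_command", "body": {
  "rows": "-14 0 0 0 0 -5; -26 -1 0 0 0 -9; -38 0 0 0 0 -13"
}}

```text
t: 31.78
tool_pos: [0.5317, 0.0417, 0.1376]
tool_rot: [2.313, 2.123, 0.001]
contact_force: [2.2, -0.1, -2.2]
opening: 0.0384
```

Emit:
{"method": "arm_command", "body": {
  "rows": "-12 1 0 0 0 -4; -24 4 0 0 0 -8; -36 6 0 0 0 -12"
}}

```text
t: 32.15
tool_pos: [0.4966, 0.0476, 0.1383]
tool_rot: [2.521, 1.868, 0.005]
contact_force: [3.4, 0.8, 0.1]
opening: 0.0387
```

Run:
```python
from l import *
print(now()); sweep([.42,.49,.56,.63,.7,.77,.84,.91,.98,1.05],.175,.138)
```

```text
0.3757458641503969
-7 3 -0 0.1 0.2 -2.3; -19 7 -0 0.1 0.2 -6.3; -30 13 -0 0.1 0.2 -10.3; -40 18 -0 0.1 0.2 -14.3; -51 25 -0 0.1 0.1 -18.3; -60 33 -0 0.1 0.1 -22.3; -70 41 -0 0.1 0.1 -26.3; -78 49 -0 0.1 0.1 -30.3; -86 59 -0 0.1 0.1 -34.4; -93 69 -0 0.1 0.1 -38.4
32.2 [-0.05 -0.09  2.04 -0.    1.18  0.24] [ 1.2149  0.1011 -0.0638]
```

Emit:
{"method": "arm_command", "body": {
  "rows": "-19 7 0 0 0 -6.3; -30 13 0 0 0 -10.3; -40 18 0 0 0 -14.3"
}}

```text
t: 32.58
tool_pos: [0.4561, 0.0656, 0.1387]
tool_rot: [2.734, 1.538, 0.005]
contact_force: [2.8, -0.3, -0.8]
opening: 0.0385
```

Emit:
{"method": "arm_command", "body": {
  "rows": "-11 7 0 0 0 -4; -20 15 0 0 0 -8; -30 23 0 0 0 -12"
}}

```text
t: 32.95
tool_pos: [0.4276, 0.0873, 0.1394]
tool_rot: [2.873, 1.243, 0.008]
contact_force: [8.2, -7.4, -4.1]
opening: 0.0385
```

Emit:
{"method": "arm_command", "body": {
  "rows": "-8 9 0 0 0 -4; -16 18 0 0 0 -8; -23 28 0 0 0 -12"
}}

```text
t: 33.33
tool_pos: [0.4064, 0.112, 0.1395]
tool_rot: [2.975, 0.935, 0.01]
contact_force: [9.7, -18.7, -8.6]
opening: 0.0383
```

Run:
```python
from l import *
print(now()); sweep(np.linspace(1.05,-1.05,13)[1:],.175,.134)
```

```text
1.018979634452427
15 -20 -5 1.1 0.8 9.8; 39 -40 -5 1 0.9 19.9; 65 -55 -5 0.9 1 29.9; 94 -66 -5 0.8 1.1 39.9; 124 -71 -5 0.8 1.2 49.9; 155 -71 -5 0.7 1.2 60; 185 -66 -5 0.6 1.3 70; 213 -56 -5 0.5 1.4 80; 240 -40 -5 0.3 1.5 90; 263 -21 -5 0.2 1.5 100.1; 283 3 -5 0.1 1.6 110.1; 298 29 -5 -0.1 1.6 120.1
33.375 [ 0.1  -0.3   2.22 -0.02  1.21  1.07] [  9.3046 -19.628   -6.6838]
```

Emit:
{"method": "arm_command", "body": {
  "rows": "15 -20 -3 1 1 9.8; 39 -40 -3 1 1 19.9; 65 -55 -3 1 1 29.9; 94 -66 -3 1 1 39.9; 124 -71 -3 1 1 49.9; 155 -71 -3 1 1 60; 185 -66 -3 1 1 70"
}}

```text
t: 34.25
tool_pos: [0.5922, 0.046, 0.1363]
tool_rot: [-1.903, -2.492, -0.01]
contact_force: [-0.7, 0.8, 0.4]
opening: 0.0385
```

Run:
```python
from l import *
print(now()); sweep(np.arange(-.1,1.1,.1),.175,.136)
```

```text
-0.2001711529727738
-17 -3 -1 -0.5 0.3 -5; -35 -5 -1 -0.5 0.3 -10.7; -52 -5 -1 -0.5 0.3 -16.4; -70 -4 -1 -0.5 0.3 -22.1; -87 -1 -1 -0.5 0.4 -27.9; -104 3 -1 -0.4 0.4 -33.6; -120 9 -1 -0.4 0.4 -39.3; -136 17 -1 -0.4 0.4 -45.1; -151 27 -1 -0.4 0.4 -50.8; -164 37 -1 -0.4 0.5 -56.5; -177 50 -1 -0.3 0.5 -62.2; -188 63 -1 -0.3 0.5 -68; -198 77 -1 -0.3 0.5 -73.7
34.3 [-0.05  0.14  1.81  0.01  1.19 -0.32] [-0.4991 -0.3892  0.9781]
```

Emit:
{"method": "arm_command", "body": {
  "rows": "-9 -2 -1 0 0 -3; -17 -3 -1 0 0 -5; -26 -4 -1 0 0 -8; -35 -5 -1 0 0 -10.7; -43 -5 -1 0 0 -13.5"
}}

```text
t: 34.92
tool_pos: [0.5524, 0.0409, 0.1364]
tool_rot: [2.184, 2.252, 0.022]
contact_force: [11.0, -0.8, -6.8]
opening: 0.0386
```

Emit:
{"method": "arm_command", "body": {
  "rows": "-6 0 0 0 0 -2; -12 1 0 0 0 -4; -18 1 0 0 0 -6"
}}

```text
t: 35.3
tool_pos: [0.5358, 0.0416, 0.137]
tool_rot: [2.296, 2.126, 0.033]
contact_force: [16.0, 0.3, -10.8]
opening: 0.0381
```

Emit:
{"method": "arm_command", "body": {
  "rows": "-6 1 0 0 0 -2; -12 2 0 0 0 -4; -18 3 0 0 0 -6"
}}

```text
t: 35.67
tool_pos: [0.5203, 0.0438, 0.138]
tool_rot: [2.399, 1.992, 0.047]
contact_force: [21.0, -2.7, -13.8]
opening: 0.0384
```

Run:
```python
from l import *
d=shot('scene');f0=cv2.imread('pics/scene0.png');f1=d['frame'][:,:,::-1].copy()
cv2.imwrite('pics/s_a.png',f1)
def crop(f): return cv2.resize(f[160:290,195:305],(400,473),interpolation=cv2.INTER_CUBIC)
cv2.imwrite('pics/g9.png',np.hstack([crop(f0),crop(f1)]))
p=proj(d,[c2w(0,0,.19),c2w(0,0,.20),c2w(0,0,.25)]);print(p)
# vertical shift of screw top patch & crossbeam patch
for nm,(r0,r1,c0,c1) in {'screw':(178,198,232,250),'beam':(205,230,262,290)}.items():
    T=f0[r0:r1,c0:c1]; S=f1[r0-6:r1+14,c0-5:c1+5]
    m=cv2.matchTemplate(cv2.resize(S,None,fx=5,fy=5,interpolation=2),cv2.resize(T,None,fx=5,fy=5,interpolation=2),cv2.TM_CCOEFF_NORMED)
    _,v,_,l=cv2.minMaxLoc(m); print(nm,v,(l[0]/5-5,l[1]/5-6))
print(now())
```

```text
[[243.0781 208.647 ]
 [242.7711 205.1455]
 [241.1982 187.0898]]
screw 0.8310669660568237 (-0.20000000000000018, 1.0)
beam 0.13994979858398438 (-0.5999999999999996, 0.0)
0.2359000660281463
```

View pics/g9.png

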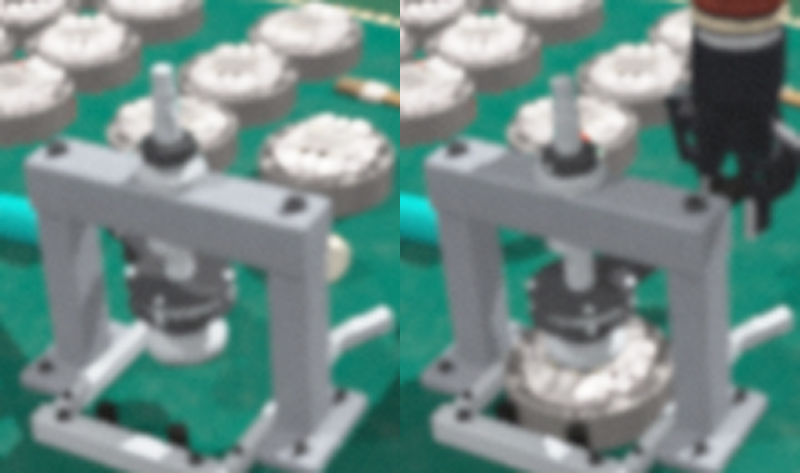

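The last crop shows the pad sitting on the stud and the screw tip about 12 crop pixels lower (roughly 9 mm). It may not be fully down yet, so I keep turning carefully.

Emit:
{"method": "arm_command", "body": {
  "rows": "-6 1 -2 0 0 -2; -12 3 -2 0 0 -4; -17 5 -2 0 0 -6"
}}

```text
t: 36.15
tool_pos: [0.5016, 0.0481, 0.1363]
tool_rot: [2.5, 1.859, 0.043]
contact_force: [3.1, -4.9, -3.1]
opening: 0.0386
```

```bash
cat > m.py <<'E'
from l import *
d=shot('scene');f1=d['frame'][:,:,::-1].astype(np.float32);f0=cv2.imread('pics/scene0.png').astype(np.float32)
fa=cv2.imread('pics/s_a.png').astype(np.float32)
def tip(f):  # mean brightness profile up the screw shaft: row where the light tip starts
    p=f[170:205,236:242].mean((1,2)); return p
def pos(f,dark):
    g=f.mean(2); # collar: dark centroid
    s=g[192:212,230:256]; w=np.clip(100-s,0,None); yy,xx=np.mgrid[192:212,230:256]; return (w*xx).sum()/w.sum(),(w*yy).sum()/w.sum(),w.sum()
for n,f in(('0',f0),('a',fa),('now',f1)): print(n,pos(f,1),tip(f).round(0).astype(int)[:16])
o=monitor.get_obs();print(now(),o['contact_force'],o['t'])
E
python3 m.py
```

```text
0 (np.float64(240.0543634042051), np.float64(202.29773565839858), np.float32(1495.6667)) [104 103 102 101  99  98 112 154 194 201 178 158 155 154 156 159]
a (np.float64(242.34304986518882), np.float64(204.07829134042154), np.float32(2111.3335)) [103 103 102 101  99  96  92  91  94 103 123 148 159 152 146 145]
now (np.float64(242.29227732115567), np.float64(204.07053124377458), np.float32(2103.0)) [103 104 103 100  99  96  92  91  94 105 134 170 183 167 148 144]
0.3416091474710818 [ 2.7826 -3.4669 -1.7183] 36.25
```

Emit:
{"method": "arm_command", "body": {
  "rows": "0 0 0 0 0 0; 0 0 0 0 0 0; 0 0 0 0 0 0",
  "jaw": 0.28,
  "squeeze": 20
}}

```text
t: 36.62
tool_pos: [0.5022, 0.0473, 0.1376]
tool_rot: [2.496, 1.857, 0.048]
contact_force: [5.4, -3.6, -0.5]
opening: 0.0239
```

Run:
```python
from l import *
o=monitor.get_obs();print(o['opening'],o['contact_force'],now(),Ro.from_rotvec(o['tool_rot']).as_matrix())
sweep(np.arange(.38,1.1,.06),.175,.134)
```

```text
0.0241700195741002 [ 5.5804 -4.4089  0.0295] 0.33637168778362186 [[ 0.2873  0.9569  0.0429]
 [ 0.9578 -0.2873 -0.0063]
 [ 0.0063  0.043  -0.9991]]
-8 1 -4 0.4 2.5 -0.3; -18 5 -4 0.4 2.4 -3.7; -27 9 -4 0.5 2.4 -7.1; -37 13 -4 0.6 2.4 -10.6; -46 18 -4 0.7 2.4 -14; -55 24 -4 0.7 2.4 -17.5; -63 30 -4 0.8 2.4 -20.9; -71 37 -4 0.9 2.3 -24.3; -79 44 -4 1 2.3 -27.8; -86 51 -4 1 2.3 -31.2; -93 59 -4 1.1 2.3 -34.6; -99 68 -4 1.2 2.2 -38.1; -105 76 -4 1.2 2.2 -41.5
36.675 [-0.05 -0.09  2.05 -0.    1.14  0.24] [ 5.5804 -4.4089  0.0295]
```

Emit:
{"method": "arm_command", "body": {
  "rows": "0 0 0 0 0 0; 0 0 0 0 0 0",
  "jaw": 0.2
}}

```text
t: 36.92
tool_pos: [0.5021, 0.0471, 0.1378]
tool_rot: [2.495, 1.854, 0.052]
contact_force: [6.4, -0.5, -3.1]
opening: 0.0217
```

Emit:
{"method": "arm_command", "body": {
  "rows": "-10 2 -4 0.4 2.4 -2; -18 5 -4 0.4 2.4 -4; -27 9 -4 0.5 2.4 -7",
  "jaw": 0.3
}}

```text
t: 37.3
tool_pos: [0.4783, 0.0548, 0.1366]
tool_rot: [2.622, 1.706, 0.02]
contact_force: [13.8, -6.4, -2.1]
opening: 0.0257
```

Emit:
{"method": "arm_command", "body": {
  "rows": "-10 4 -1 0 0 -3.5; -19 9 -1 0 0 -7; -27 15 -1 0 0 -10.5"
}}

```text
t: 37.67
tool_pos: [0.4532, 0.0683, 0.1371]
tool_rot: [2.762, 1.45, 0.029]
contact_force: [1.7, 0.0, 0.2]
opening: 0.0254
```

Emit:
{"method": "arm_command", "body": {
  "rows": "-8 6 -1 0 0 -3.5; -16 13 -1 0 0 -7; -24 20 -1 0 0 -10.5"
}}

```text
t: 38.05
tool_pos: [0.4295, 0.0867, 0.1368]
tool_rot: [2.877, 1.185, 0.03]
contact_force: [6.8, -10.2, -2.4]
opening: 0.0258
```

```bash
python3 m.py
```

```text
0 (np.float64(240.0543634042051), np.float64(202.29773565839858), np.float32(1495.6667)) [104 103 102 101  99  98 112 154 194 201 178 158 155 154 156 159]
a (np.float64(242.34304986518882), np.float64(204.07829134042154), np.float32(2111.3335)) [103 103 102 101  99  96  92  91  94 103 123 148 159 152 146 145]
now (np.float64(240.69610119405593), np.float64(204.92664106488655), np.float32(1113.3334)) [104 104 104 101  98  95  92  92  96 119 159 194 200 177 156 153]
0.8180516009632771 [ 6.2471 -9.491  -2.2049] 38.15
```

Emit:
{"method": "arm_command", "body": {
  "rows": "-7 8 -1 0 0 -3.5; -13 16 -1 0 0 -7; -19 24 -1 0 0 -10.5"
}}

```text
t: 38.52
tool_pos: [0.4111, 0.1073, 0.1367]
tool_rot: [2.959, 0.913, 0.029]
contact_force: [7.7, -20.7, -0.4]
opening: 0.0258
```

Run:
```python
from l import *
print(now()); sweep(np.linspace(1.0,-1.05,13)[1:],.175,.136)
```

```text
0.9800072522901679
17 -20 -1 1.9 2 13; 40 -39 -1 1.7 2.1 22.8; 66 -53 -1 1.6 2.3 32.6; 95 -62 -1 1.4 2.4 42.4; 124 -67 -1 1.2 2.6 52.2; 154 -66 -1 1 2.7 62; 183 -60 -1 0.8 2.8 71.8; 211 -49 -1 0.5 2.9 81.5; 237 -34 -1 0.3 3 91.3; 260 -15 -1 0 3.1 101.1; 279 8 -1 -0.3 3.2 110.9; 294 34 -1 -0.6 3.3 120.7
38.575 [ 0.1  -0.3   2.22 -0.04  1.19  1.09] [  7.088  -21.3006   1.1544]
```

Emit:
{"method": "arm_command", "body": {
  "rows": "17 -20 0 1.5 2 10.6; 40 -39 0 1.5 2 21; 66 -53 0 1.5 2 31.5; 95 -62 0 1.4 2.3 42.4; 124 -67 0 1.2 2.5 52.2; 154 -66 0 1 2.6 62; 183 -60 0 0.8 2.7 71.8; 211 -49 0 0.5 2.8 81.5; 237 -34 0 0.3 2.8 91.3",
  "jaw": 0.38
}}

```text
t: 39.7
tool_pos: [0.6469, 0.0736, 0.1363]
tool_rot: [-1.431, -2.796, -0.004]
contact_force: [-0.8, -0.3, -0.1]
opening: 0.0321
```

Run:
```python
from l import *
print(now()); sweep(np.arange(-.5,.95,.12),.18,.137)
```

```text
-0.5508910495592064
-4 -10 0 -0.3 0.3 -2.6; -23 -20 0 -0.2 0.3 -9.5; -43 -29 0 -0.2 0.3 -16.4; -64 -35 0 -0.2 0.3 -23.2; -85 -38 0 -0.2 0.3 -30.1; -106 -39 0 -0.2 0.3 -37; -128 -38 0 -0.1 0.3 -43.9; -149 -33 0 -0.1 0.3 -50.7; -170 -27 0 -0.1 0.4 -57.6; -189 -18 0 -0.1 0.4 -64.5; -208 -6 0 -0.1 0.4 -71.4; -224 7 0 -0 0.4 -78.2; -240 23 0 -0 0.4 -85.1
39.75 [ 0.    0.27  1.67  0.    1.2  -0.63] [-0.2871 -0.6565  0.8376]
```

Emit:
{"method": "arm_command", "body": {
  "rows": "-4 -7 0 0 0 -2.6; -14 -14 0 0 0 -6; -23 -19 0 0 0 -9.5"
}}

```text
t: 40.12
tool_pos: [0.6242, 0.0554, 0.1367]
tool_rot: [1.66, 2.666, 0.008]
contact_force: [-0.8, 0.9, 0.5]
opening: 0.0325
```

Emit:
{"method": "arm_command", "body": {
  "rows": "-10 -4 0 0 0 -3.5; -20 -9 0 0 0 -6.9; -20 -9 0 0 0 -6.9"
}}

```text
t: 40.5
tool_pos: [0.6021, 0.0456, 0.1363]
tool_rot: [-1.822, -2.559, -0.006]
contact_force: [1.0, -0.3, 0.5]
opening: 0.0323
```

Emit:
{"method": "arm_command", "body": {
  "rows": "-10 -3 0 0 0 -3.5; -21 -6 0 0 0 -6.9; -21 -6 0 0 0 -6.9"
}}

```text
t: 40.88
tool_pos: [0.5807, 0.0395, 0.1365]
tool_rot: [1.973, 2.444, 0.008]
contact_force: [1.9, 1.4, -1.6]
opening: 0.0327
```

Emit:
{"method": "arm_command", "body": {
  "rows": "-10 -1 0 0 0 -3.5; -21 -3 0 0 0 -6.9; -21 -3 0 0 0 -6.9"
}}

```text
t: 41.25
tool_pos: [0.561, 0.0369, 0.137]
tool_rot: [2.114, 2.318, 0.015]
contact_force: [7.9, 2.5, -4.4]
opening: 0.0324
```

Emit:
{"method": "arm_command", "body": {
  "rows": "-10 0 0 0 0 -3.5; -20 0 0 0 0 -6.9; -20 0 0 0 0 -6.9"
}}

```text
t: 41.62
tool_pos: [0.5435, 0.0369, 0.1378]
tool_rot: [2.244, 2.182, 0.025]
contact_force: [14.6, 0.5, -9.1]
opening: 0.0323
```

Emit:
{"method": "arm_command", "body": {
  "rows": "-10 1 0 0 0 -3.5; -20 2 0 0 0 -6.9; -20 2 0 0 0 -6.9"
}}

```text
t: 42.0
tool_pos: [0.5272, 0.0384, 0.1389]
tool_rot: [2.363, 2.037, 0.039]
contact_force: [19.2, -1.2, -11.9]
opening: 0.0326
```

```bash
python3 m.py
```

```text
0 (np.float64(240.0543634042051), np.float64(202.29773565839858), np.float32(1495.6667)) [104 103 102 101  99  98 112 154 194 201 178 158 155 154 156 159]
a (np.float64(242.34304986518882), np.float64(204.07829134042154), np.float32(2111.3335)) [103 103 102 101  99  96  92  91  94 103 123 148 159 152 146 145]
now (np.float64(242.29632641844347), np.float64(204.0798513950078), np.float32(2112.6665)) [103 103 103 101  98  95  91  90  92 103 124 148 158 152 145 144]
0.186781203851081 [ 17.5307  -1.6397 -11.4301] 42.1
```

At this arm position the screw-tip profile is identical to the earlier frame, even though I turned the lever about 0.8 rad forward in between. The resistance builds and drops with the tooth pitch (~0.39 rad), so the screw is against its collar. Next I swing the lever back to the far column.

Run:
```python
from l import *
print(now()); sweep(np.linspace(.19,-1.10,10)[1:],.175,.137)
```

```text
0.18658349037540825
25 3 -2 -0.2 1.9 10.6; 50 5 -2 -0.3 1.9 18.8; 74 12 -2 -0.4 1.9 27; 97 21 -2 -0.6 1.8 35.2; 119 34 -2 -0.7 1.8 43.4; 138 50 -2 -0.9 1.8 51.7; 155 68 -2 -1 1.7 59.9; 169 89 -2 -1.1 1.7 68.1; 180 111 -2 -1.3 1.6 76.3
42.15 [-0.07 -0.03  1.99  0.    1.15  0.08] [ 18.6649  -0.8934 -11.1671]
```

Emit:
{"method": "arm_command", "body": {
  "rows": "25 3 -2 -0.2 1.9 10.6; 50 5 -2 -0.3 1.9 18.8; 74 12 -2 -0.4 1.9 27; 97 21 -2 -0.6 1.8 35.2; 119 34 -2 -0.7 1.8 43.4; 138 50 -2 -0.9 1.8 51.7; 155 68 -2 -1 1.7 59.9; 169 89 -2 -1.1 1.7 68.1; 180 111 -2 -1.3 1.6 76.3; 180 111 -2 -1.3 1.6 76.3"
}}

```text
t: 43.4
tool_pos: [0.7078, 0.1505, 0.1367]
tool_rot: [0.602, 3.083, -0.001]
contact_force: [-0.5, -0.7, 0.4]
opening: 0.0326
```

Run:
```python
from l import *
print(now()); sweep([-1.13,-1.16,-1.19,-1.22],.175,.137)
```

```text
-1.0977079246102162
2 5 0 0.1 -0 1.7; 4 10 0 0.1 -0 3.5; 6 15 0 0.1 -0 5.2; 7 20 0 0.1 -0 6.9
43.45 [ 0.11  0.41  1.48 -0.    1.25 -1.08] [-0.8333  0.043  -0.7617]
```

Emit:
{"method": "arm_command", "body": {
  "rows": "2 5 0 0 0 1.7; 4 10 0 0 0 3.5; 4 10 0 0 0 3.5"
}}

```text
t: 43.82
tool_pos: [0.7114, 0.1596, 0.1365]
tool_rot: [-0.51, -3.1, 0.002]
contact_force: [-0.1, 0.4, 0.1]
opening: 0.0322
```

Emit:
{"method": "arm_command", "body": {
  "rows": "1 3 0 0 0 1; 2 6 0 0 0 2; 2 6 0 0 0 2"
}}

```text
t: 44.2
tool_pos: [0.713, 0.1645, 0.1364]
tool_rot: [-0.455, -3.107, 0.006]
contact_force: [-2.2, -5.2, 0.9]
opening: 0.0324
```

Emit:
{"method": "arm_command", "body": {
  "rows": "0 -1 0 0 0 0; 0 -1 0 0 0 0; 0 -1 15 0 0 0; 0 -1 40 0 0 0; 0 -1 80 0 0 0; 0 -1 120 0 0 0; -20 -60 130 0 0 0; -50 -120 130 0 0 0; -80 -170 130 0 0 0; -120 -210 130 0 0 0; -160 -250 130 0 0 0; -160 -250 130 0 0 0",
  "jaw": 0.6
}}

```text
t: 45.7
tool_pos: [0.5515, -0.0875, 0.2688]
tool_rot: [0.462, 3.106, -0.007]
contact_force: [0.7, 0.5, 1.1]
opening: 0.0512
```

Run:
```python
from l import *
o=monitor.get_obs(); print(o['tool_pos'],o['contact_force'],o['t'])
t=shot('top');d=shot('scene');im=t['frame']
hsv=cv2.cvtColor(im,cv2.COLOR_RGB2HSV)
# lever: dark neutral pixels beyond the far column
m=((hsv[:,:,2]<75)&(hsv[:,:,1]<90)).astype(np.uint8); m[:, :190]=0; m[:,250:]=0; m[:140]=0; m[212:]=0
n,l,st,ce=cv2.connectedComponentsWithStats(m); k=1+np.argmax(st[1:,4]); ys,xs=np.where(l==k)
print('lever px',st[k]); v=unproj(t,np.c_[xs,ys],.092); c=np.array([w2c(p) for p in v]); r=np.hypot(c[:,0],c[:,1]); print('lever ang',np.median(np.arctan2(c[:,1],-c[:,0])),r.min(),r.max())
# bottle nozzle orange
R,G,B=[im[:,:,i].astype(int) for i in range(3)]
o=(R>190)&(G<130)&(B<100); o[:, :225]=0;o[:,300:]=0;o[:150]=0;o[250:]=0; ys,xs=np.where(o); print('nozzle',len(xs),unproj(t,[(xs.mean(),ys.mean())],.10))
f0=cv2.imread('pics/scene0.png').mean(2);f1=d['frame'].mean(2)
print(f0[170:205,236:242].mean(1).round(0)[4:18]);print(f1[170:205,236:242].mean(1).round(0)[4:18])
# bystanders: change since the start
t0=cv2.imread('pics/top0.png').mean(2)
df=cv2.GaussianBlur(np.abs(im.mean(2)-t0),(5,5),0)>30
n,l,st,ce=cv2.connectedComponentsWithStats(df.astype(np.uint8))
for s in st[1:]:
    if s[4]>25: print('changed',s)
```

```text
[ 0.5527 -0.0865  0.2689] [ 0.7902 -0.1994 -0.1054] 45.75
lever px [197 163  21  42 295]
lever ang -1.1633800462542727 0.09750831170897939 0.20726304509998753
nozzle 23 [[0.6949 0.0157 0.1   ]]
[ 99.  98. 112. 154. 194. 201. 178. 158. 155. 154. 156. 159. 161. 167.]
[ 98.  95.  92.  91.  94. 103. 124. 146. 157. 151. 146. 145. 153. 164.]
changed [ 166  164   51  115 2745]
changed [210 167  16  27 170]
changed [259 174  18  20 274]
changed [ 286  189   55   49 1994]
changed [ 99 199  15   7  51]
changed [ 82 203  41  46 982]
changed [222 205  17  10 108]
changed [249 216  30  35 648]
changed [351 226   4  13  33]
changed [332 246   6  14  53]
changed [ 262  270   80   57 2448]
changed [315 272  10   6  46]
changed [252 283   6  13  58]
changed [183 291  28  32 313]
changed [228 291  13  18 135]
changed [142 296  13  10  90]
changed [ 231  299   43   51 1039]
changed [343 306  19  28 274]
changed [131 311  10  11  67]
changed [406 312  16  15 137]
changed [ 78 317  30   5  93]
changed [155 317  23  17 215]
changed [394 316   8   9  45]
changed [118 323   8  10  51]
changed [185 322  20  12 116]
changed [ 74 329  33   7  86]
changed [383 329  25  19 161]
changed [141 330  14  17  99]
changed [399 330   6   7  32]
changed [ 62 337  21   6  62]
changed [198 336   6  11  35]
changed [298 338  20  10 119]
changed [286 341  16   8  84]
changed [274 343  21  24 312]
changed [177 344  17  15 154]
changed [ 56 351  23   6 113]
changed [150 360  59  17 457]
changed [  0 362 142  14 935]
changed [233 370  35  13 239]
changed [ 266  370   45   47 1017]
changed [ 504  371   56   49 1285]
changed [219 384  42  36 649]
changed [251 392  24  28 503]
```

Run:
```python
from l import *
t1=shot('top')['frame'].mean(2).astype(np.float32);t0=cv2.imread('pics/top0.png').mean(2).astype(np.float32)
for n,(u,v,r) in dict(shell=(98,223,30),tray=(167,326,22),small=(332,293,18),turq=(233,148,24),brush=(381,205,34),stud07=(415,250,28),lens=(252,327,26),rowstud=(303,153,28)).items():
    T=t0[v-r:v+r,u-r:u+r];S=t1[v-r-8:v+r+8,u-r-8:u+r+8];m=cv2.matchTemplate(S,T,cv2.TM_CCOEFF_NORMED);_,s,_,l=cv2.minMaxLoc(m);print(n,round(s,2),l[0]-8,l[1]-8)
```

```text
shell 0.92 0 0
tray 0.93 0 0
small 0.63 3 3
turq 0.94 0 0
brush 0.98 0 0
stud07 1.0 0 0
lens 0.63 -1 -1
rowstud 1.0 0 0
```

Emit:
{"method": "arm_command", "body": {
  "rows": "-30 -50 20 0 0 0; -60 -100 30 0 0 0; -100 -160 40 0 0 0; -140 -210 40 0 0 0; -180 -260 40 0 0 0; -220 -310 40 0 0 0; -260 -360 40 0 0 0; -300 -420 40 0 0 0; -320 -470 40 0 0 0; -320 -470 40 0 0 0"
}}

```text
t: 47.2
tool_pos: [0.2331, -0.5573, 0.3073]
tool_rot: [-0.456, -3.108, 0.006]
contact_force: [-0.8, 1.4, 0.1]
opening: 0.051
```

Run:
```python
from l import *
print(monitor.get_obs()['tool_pos'])
t1=shot('top')['frame'].mean(2).astype(np.float32);t0=cv2.imread('pics/top0.png').mean(2).astype(np.float32)
for n,(u,v,r) in dict(small=(332,293,14),tray=(167,326,22),lens=(252,327,26),caliper=(318,345,30)).items():
    T=t0[v-r:v+r,u-r:u+r];S=t1[v-r-8:v+r+8,u-r-8:u+r+8];m=cv2.matchTemplate(S,T,cv2.TM_CCOEFF_NORMED);_,s,_,l=cv2.minMaxLoc(m);print(n,round(s,2),l[0]-8,l[1]-8)
f=shot('scene')['frame'].mean(2);print(f[170:205,236:242].mean(1).round(0)[4:18])
workorder.finish_job()
```

```text
[ 0.2331 -0.5574  0.3072]
small 0.98 0 0
tray 0.99 0 0
lens 0.98 0 0
caliper 0.98 0 0
[ 99.  95.  93.  91.  96. 118. 158. 194. 200. 176. 157. 152. 159. 170.]
the job is handed in; nothing more can be done
```

The job is finished and handed in at about 47 s of the 72 s limit; no verdict is reported. I stood the white bottle upright beside the lane on the far side. I then pushed the stud home against the buffers, ratcheted the screw down until the lever would turn it no further, and swung the lever back against the far column.

**Last checks**
- **Bottle:** still standing, with its nozzle at about (0.695, 0.016) in the top view.
- **Stud:** the last push held at about 14 N against the buffers, and the pictures showed it home under the pad. I did not measure its position again after clamping.
- **Lever:** measured at about -1.16 rad, with about 5 N of contact when it met the column.
- **Other things on the bench:** the small and turquoise bottles, tray, brush, `stud_07`, spare lens, caliper and two other road studs showed no shift. The small bottle and lens looked shifted in one check while the arm was hiding them, but matched once the arm was clear.

**Screw fully down:** I inferred this rather than seeing the collar sit on the crossbeam.
- **For:** about 0.8 rad of extra forward lever travel left the screw tip where it was. The resistance rose to about 20 N and dropped off at the tooth spacing.
- **Less certain:** the tip sank about 3 px, roughly 8 mm. That fits the expected travel, but lighting affected the reading.

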